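# Close the washing basket and hold its keyed drive spindle home

## Robot

A 6-joint arm with a two-finger parallel gripper is mounted at the origin on the work surface. World frame = base frame: x ahead of the robot, y to its left, z up, the work surface at z = 0. Lengths are in m, angles in rad, forces in N, time in s.
With the tool pointing down it reaches from about 0.325 to 0.85 m from the base axis. Payload 4.4 kg.
Tool frame: the origin (TCP) lies at the very end of the fingers, on their centre line; the grasp point (between the pads) lies 19 mm behind it (ctrl.grip_point_offset is the distance from the TCP to the grasp point, in m); y points along the fingers, z is the direction in which the jaws open and shut, and the axes are right-handed (so a half turn about y gives the same grasp; the last joint's range is limited). The gripper opens to 94 mm and grips with 3 to 60 N. Pads are 16 mm wide; open, the fingers measure 119 mm over their backs; the gripper's body (75 mm by 177 mm) begins 78 mm behind the grasp point.
Start: joints at [0.963, 0.207, 1.542, -0, 1.393, -0.15], TCP at [0.254, 0.516, 0.205] pointing down, gripper open.
Joint ranges: [-2.73, 2.73], [-0.86, 2.22], [0.23, 2.46], [-1.11, 4.25], [0.08, 2.63], [-2.82, 2.82]. Speed limits (rad/s): [2.79, 2.79, 3.14, 3.14, 3.14, 3.14].

## Interface

Orientations are given as a 3x3 rotation matrix whose columns are the frame's x, y, z axes.
In Python, from station import ctrl, imaging gives the robot as it stands.
- The arm moves only by the tool move_arm, never from a script. Its argument "series" is a list that holds one entry, the list of rows, each a list of 7 numbers: the turn, a rotation vector about the tool's x, y, z in degrees, then the shift along the tool's x, y, z in m, then the closure, from -1 (fully open) to 1 (shut). A call has 1 to 8 rows; each row shifts and turns the commanded pose from where the row before left it, along the tool's axes as they then stand; what a row does not reach is not made up. A row lasts 1/8 s, in which the tool goes at most 62.5 mm and 10.7 degrees, less where a joint would pass 70% of its speed; a pose out of reach is approached as far as the arm can. A call is refused whole if a number of a shift passes 0.0625 or a number of a turn 10.7, either way. A call with a gripper value outside its range is refused whole. The fingers move at their own pace and stop on an object; the grip force is fixed at half the most. Time passes only in rows, so rows that do not move let the fingers close. It gives the time, the measured TCP pose, the force and the opening at its end, in the units of the state.
- ctrl.sense(): the state, without advancing time (a new reading comes with each control period).
- imaging.camera(name): name is "side" or "top" or "wrist"; returns a dict with "img" (480x640x3 uint8, blue, green, red), "intrinsics" (3x3 intrinsics, pixels), "xyz" and "rotation" of the camera in the world; the wrist camera has in their place "hand_eye" (4x4, takes a point from camera to tool coordinates, whose origin is the TCP and whose axes are the tool frame's). Camera axes: x right, y down, z forward; pixel columns grow to the right and rows downward; lengths in m; the calibration is good to about 2 mm. The wrist camera is an equidistant fisheye: a pixel r from the principal point sees the ray r / f radians off the axis. A picture is of the moment at which its call begins: read the wrist's pose just before it. There is no depth.
- ctrl.hand_in(): hands the job in, once; it reports no verdict.
Trained networks look in a picture, given as the dict that the camera call returned (one of the last four; its "shot" number tells which), for a name from the list of things; names that differ only in an ending like _2 or _b are one class to them, and where a whole thing is asked for, a point or a joint stands for the part that bears it (a point fixed in the world has none). Each returns a list of dicts, best first, with "score" (0 to 1); they miss things now and then, are a little off and sometimes report something else, mostly with a low value. They report only what shows in the picture. A call takes as long as a camera call. They do not tell look-alikes from the thing itself.
- imaging.cut_out(picture, name): "region" (480x640 bool, what is visible of it) and "extent" ([centre column, centre row, width, height] in pixels, round what is visible of it).
The state is a dict: "time": time; "qpos": joint angles; "dq": joint speeds; "effort": joint torques, N m; "ee_pos": TCP position; "ee_rot": TCP orientation; "force": force on the tool from outside, world axes, zero at the start; "moment": the same for the moment, N m; "grip_width": opening from 0.0 (shut) to 1.0 (fully open).
Only numpy, scipy, OpenCV 4.12 (cv2) and the standard library are available. Lean on these libraries where they do the work, as an engineer would, in place of code of your own. Each camera call takes 0.05 s, during which the arm holds its last target.

## Task

On the watchmaker's bench, first press the lid of the round parts-washing basket down until it is fully seated. Then take the keyed drive spindle out of its wooden stand by its grip, push it into the hub in the middle of the basket, turning it until its key slips into the keyway, and keep pushing against the hub's spring until the shoulder sits on the hub. Finish while still gripping the spindle and holding it fully home, and leave the other things on the bench undisturbed.

Things in the scene. Friction and masses are not known exactly. Their poses are not given: they have to be found in the camera images.
- lid (a joint): How far the basket lid is pressed down: 0 = 8 mm proud, 0.008 m = fully seated; starts at 0 to 0.002. Lid: flat aluminium ring, 148 mm outer and 52 mm inner diameter, 6 mm thick; it only slides straight down (no tilt, cannot come off). Stiff fit: about 4 N moves it, it stays where left and stops hard when seated, its top then 58 mm above the bench.
- lid_pad_left (a point): Centre of the top face of one of the two blue round thumb pads on the lid (26 mm diameter, 3 mm high), on the station's +y side, 49 mm from the hub's axis; 69 mm above the bench with the lid fully raised, 61 mm with it seated. Press straight down here.
- lid_pad_right (a point): The same for the other blue thumb pad, on the station's -y side, 49 mm from the hub's axis.
- station: Fixed parts-washing station: grey base plate 170 x 170 x 20 mm carrying a round steel basket of 140 mm diameter, lid and hub at its centre. Origin: centre of the underside, on the bench. It may stand on the left or on the right of the bench.
- hub: Fixed upright aluminium hub, about 41 mm across, in the middle of the basket. Origin: centre of the mouth of its bore, on its top face, 62 mm above the bench; z up, +x along the keyway. Bore 21 mm diameter. The spindle is home when its shoulder rests on this top face, its end 32 mm deep.
- hub_keyway (a point): Middle of the hub's one keyway at the top face, 15 mm from the bore's axis along the hub's +x. The slot is 10 mm wide, runs from the bore out through the rim, and is marked in red on both sides.
- plunger (a joint): Spring plunger inside the hub: 0 = up, grows (m) as it is pressed. The spindle's end meets it 22 mm below the mouth; it pushes back with about 3 N at first and 8 N with the spindle home (about 0.010). Left alone, the spindle is pushed back up about 10 mm.
- spindle: Loose steel spindle, 0.135 to 0.235 kg, 78 mm long, upright in the stand. Origin: on its axis, at the underside of its shoulder; z up. Above it: shoulder 44 mm diameter, 6 mm thick, then a flat blue grip from 6 to 46 mm, 40 mm long (x), 14 mm thick (y), its +x end red. Below it: shaft 18 mm diameter, 32 mm long, last 3 mm tapered; the key is on the +x side, under the red end.
- spindle_key (a point): Lower end of the spindle's key, 12 mm from the axis along the spindle's +x, 20 mm below its origin. The key is 7 mm wide, reaches 15 mm from the axis and runs up to the shoulder; the 12 mm of shaft below it are a plain round pilot. Unless spindle +x lies along hub +x (within about 0.1 rad) the key rests on the hub's top with the spindle's origin 20 mm above the mouth.
- spindle_grip (a point): Middle of the spindle's blue grip, on its axis, 32 mm above the spindle's origin: where to grasp, pinching across the spindle's y (14 mm).
- stand: Fixed light wooden block 80 x 80 x 45 mm with a 35 mm round hole through its middle; the spindle hangs in it by its shoulder, so the spindle's origin starts 45 mm above the bench. Origin: centre of the underside.
- screwdriver: Bystander: screwdriver lying between station and stand, 150 mm long. Leave alone.
- movement_holder: Bystander: aluminium movement holder, 50 x 85 x 24 mm. Leave alone.
- oil_jar: Bystander: small amber jar, 44 mm diameter, 60 mm high. Leave alone.
- loupe: Bystander: black eye loupe, 36 mm diameter, 30 mm high. Leave alone.
- gear: Bystander: brass clock wheel, 50 mm diameter, 19 mm high. Leave alone.
- parts_dish: Bystander: steel dish, 80 mm diameter, 22 mm high. Leave alone.
- brush: Bystander: bench brush, 150 mm long. Leave alone.
There are look-alikes about, which are no part of the job. What is shaped like the spindle but yellow is not meant. What is shaped like the station but orange is not meant.

How it is judged:
By the outcome, as a careful person would: the job done as asked, in the order asked, and still so for the second after the job is handed in, while the arm keeps its last pose, push and grip.
It also fails if it takes over 54 s, if anything falls off the work surface, if the arm or the gripper's body presses on something with over 40 N, if the wrist force passes 120 N, or if a joint passes its speed limit or range.

## Working session

There is one attempt and no reset: what is moved stays moved. The work goes in short steps, Python scripts to look and compute and a tool call to move; the robot and the scene stay as the last step left them, time stands still between calls to the robot, and variables do not carry over. Pictures are saved under pics/ and viewed, and the job is handed in when it is done.

Besides the shell and the picture viewer there is one more tool, called after "Request:" as a command line: name --argument value ..., lists and objects as JSON in quotes. move_arm: Moves the arm, as the interface text tells. Its arguments: {"type":"object","properties":{"series":{"type":"array"}},"required":["series"]}

```bash
ls; mkdir -p pics; python3 - <<'E'
from station import ctrl, imaging
import cv2,numpy as np,pickle
print(ctrl.sense())
print(ctrl.grip_point_offset)
for n in ["side","top"]:
    c=imaging.camera(n); cv2.imwrite(f"pics/{n}0.png",c["img"]); pickle.dump(c,open(f"{n}0.pkl","wb"))
    print(n,c["intrinsics"],c["xyz"],c["rotation"])
E
```

```text
pics
{'time': 0.0, 'qpos': array([ 9.62516466e-01,  2.07407546e-01,  1.54290410e+00, -1.03843438e-05,
        1.39348232e+00, -1.50486984e-01]), 'dq': array([-8.69794210e-04, -2.59877886e-03, -7.30636577e-04,  4.37766272e-04,
       -5.79286657e-04,  4.56061256e-05]), 'effort': array([-7.80541050e-04, -3.70873976e+01, -2.81416690e+01,  6.96336036e-02,
        3.61615384e-02, -2.19455701e-04]), 'ee_pos': array([0.25368754, 0.51514082, 0.20432152]), 'ee_rot': array([[ 8.97030777e-01, -1.24956107e-03,  4.41966315e-01],
       [-4.41967966e-01, -1.81230107e-03,  8.97029003e-01],
       [-3.19916494e-04, -9.99997577e-01, -2.17795580e-03]]), 'force': array([-0.90585975,  0.18337734, -0.43816683]), 'moment': array([0.01666076, 0.03724966, 0.01877548]), 'grip_width': 1.0024238763661857}
0.0188
side [[575.71855648   0.         335.12194648]
 [  0.         575.71855648 241.30259278]
 [  0.           0.           1.        ]] [-0.03253017 -0.98898004  0.72208651] [[ 0.86084166 -0.25263456  0.4417323 ]
 [-0.50883036 -0.41611027  0.75362054]
 [-0.00658125 -0.87351475 -0.48675318]]
top [[535.98254965   0.         316.84977595]
 [  0.         535.98254965 242.74158218]
 [  0.           0.           1.        ]] [ 0.40411983 -0.01376196  1.26315439] [[ 0.00510935 -0.99404863  0.10881738]
 [-0.9999661  -0.00437619  0.00697526]
 [-0.00645754 -0.10884933 -0.99403728]]
```

View pics/top0.png

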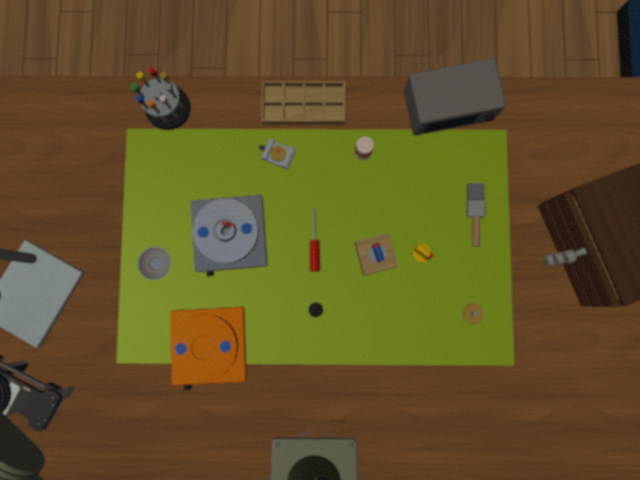

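View pics/side0.png

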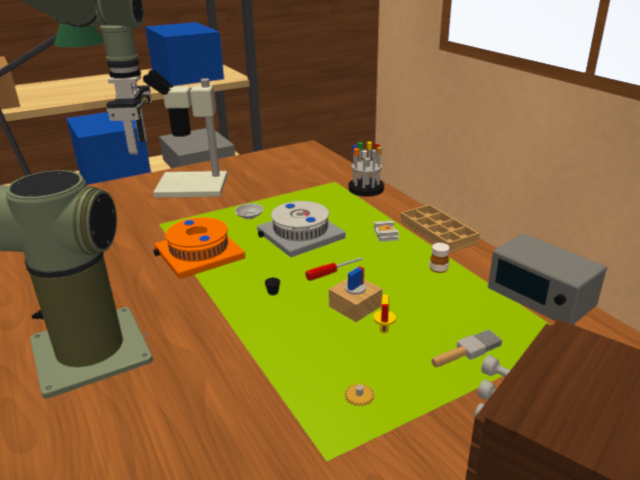

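Candidates for the station are the grey one at top (229,232) and the orange one at (207,346); the grey one is meant. For the spindle they are the blue grip in the wooden stand at (376,253) and the yellow one at (423,253); the one in the stand is meant. I'll confirm both in an enlarged crop.

```bash
cat > h.py <<'E'
import numpy as np,cv2,pickle
def ray(c,u,v,T=None):
    K=c["intrinsics"]
    x=np.array([(u-K[0,2])/K[0,0],(v-K[1,2])/K[1,1],1.])
    if "hand_eye" in c:
        th=np.hypot(x[0],x[1]); d=np.array([x[0]/th*np.sin(th),x[1]/th*np.sin(th),np.cos(th)]) if th>1e-9 else np.array([0,0,1.])
        p,R=T; H=c["hand_eye"]
        return p+R@H[:3,3], R@H[:3,:3]@d
    return np.array(c["xyz"]),c["rotation"]@x
def atz(c,u,v,z,T=None):
    o,d=ray(c,u,v,T); return o+d*(z-o[2])/d[2]
def proj(c,P,T=None):
    K=c["intrinsics"]
    if "hand_eye" in c:
        p,R=T;H=c["hand_eye"]; q=H[:3,:3].T@(R.T@(np.array(P)-p)-H[:3,3])
        r=np.hypot(q[0],q[1]);th=np.arctan2(r,q[2]); q=np.array([q[0]/max(r,1e-12)*th,q[1]/max(r,1e-12)*th,1])
    else:
        q=c["rotation"].T@(np.array(P)-c["xyz"]); q=q/q[2]
    return np.array([K[0,0]*q[0]+K[0,2],K[1,1]*q[1]+K[1,2]])
def blobs(img,col,amin=8):
    h=cv2.cvtColor(img,cv2.COLOR_BGR2HSV)
    if col=="blue": m=cv2.inRange(h,(105,120,60),(130,255,255))
    else: m=cv2.inRange(h,(0,130,90),(7,255,255))|cv2.inRange(h,(173,130,90),(180,255,255))
    n,l,s,ce=cv2.connectedComponentsWithStats(m)
    return [(ce[i].round(2).tolist(),s[i].tolist()) for i in range(1,n) if s[i,4]>=amin]
E
python3 - <<'E'
from h import *
c=pickle.load(open("top0.pkl","rb"));s=pickle.load(open("side0.pkl","rb"))
a=cv2.resize(c["img"][180:290,180:440],None,fx=3,fy=3,interpolation=2)
b=cv2.resize(s["img"][190:340,240:410],None,fx=1.5,fy=1.5,interpolation=2)
out=np.zeros((a.shape[0]+b.shape[0],a.shape[1],3),np.uint8);out[:a.shape[0]]=a;out[a.shape[0]:,:b.shape[1]]=b
cv2.imwrite("pics/crop0.png",out)
for n,i in(("top",c),("side",s)):
  for col in("blue","red"): print(n,col,blobs(i["img"],col,4))
E
```

```text
top blue [([139.0, 97.8], [136, 95, 7, 7, 30]), ([246.0, 228.0], [242, 224, 9, 9, 69]), ([202.86, 231.56], [199, 227, 9, 10, 73]), ([378.25, 253.43], [374, 247, 9, 14, 84]), ([224.94, 346.03], [221, 342, 9, 9, 64]), ([180.26, 348.26], [176, 344, 9, 9, 62])]
top red [([151.31, 70.03], [149, 67, 6, 7, 32]), ([223.29, 223.0], [222, 222, 3, 3, 7]), ([229.62, 224.08], [228, 222, 4, 5, 13]), ([314.37, 255.68], [311, 240, 8, 31, 233]), ([375.33, 244.33], [373, 243, 6, 4, 12])]
side blue [([184.96, 52.02], [146, 22, 77, 64, 3934]), ([104.89, 148.27], [67, 112, 83, 72, 3920]), ([354.33, 145.67], [353, 145, 4, 3, 9]), ([289.5, 205.5], [286, 204, 8, 4, 26]), ([310.19, 218.97], [306, 217, 9, 5, 31]), ([188.5, 222.0], [185, 221, 8, 3, 22]), ([204.17, 237.67], [200, 236, 9, 4, 30]), ([354.59, 278.46], [348, 268, 14, 22, 237])]
side red [([376.47, 145.27], [375, 144, 5, 5, 15]), ([304.8, 211.4], [304, 211, 3, 2, 5]), ([183.5, 222.5], [183, 221, 2, 4, 4]), ([320.7, 271.0], [306, 264, 31, 16, 257]), ([361.25, 267.75], [360, 267, 3, 3, 4]), ([384.41, 312.33], [382, 305, 6, 16, 81])]
```

View pics/crop0.png

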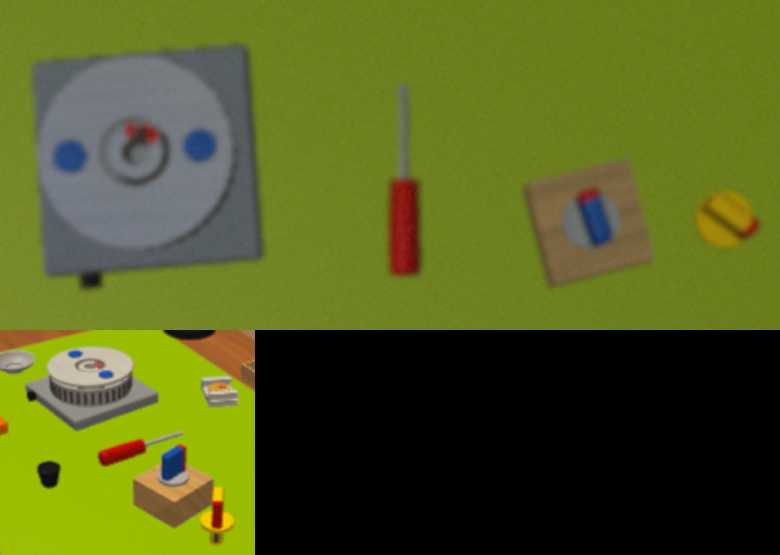

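The crop confirms both: the grey station has its keyway toward image-up (red marks at about (226,223)), and the spindle sits in the stand with its blue grip's red end image-up at (375,244).

```bash
python3 - <<'E'
from h import *
c=pickle.load(open("top0.pkl","rb"));s=pickle.load(open("side0.pkl","rb"))
L=atz(c,202.86,231.56,.068);R=atz(c,246,228,.068)
print("pads",L,R,np.linalg.norm(L-R),(L+R)/2, "stn yaw",np.degrees(np.arctan2(-(L-R)[0],(L-R)[1])))
print("side pads",atz(s,289.5,205.5,.068),atz(s,310.19,218.97,.068))
for p in ((223.29,223),(229.62,224.08)): print("kw",atz(c,*p,.062))
k=(atz(c,223.29,223,.062)+atz(c,229.62,224.08,.062))/2
m=(L+R)/2; print("hub yaw rough",np.degrees(np.arctan2(*(k-m)[[1,0]])))
print("base",[np.hypot(*p[:2]) for p in (L,R,m)])
# triangulate spindle grip
print("spindle top blob z .08", atz(c,377.8,252,.08), "side",atz(s,354.6,278,.075))
a=atz(c,375.33,244.33,.091);b=atz(c,380,259,.091);print("red/blue end",a,b,np.degrees(np.arctan2(*(a-b)[[1,0]])))
E
```

```text
pads [0.55914879 0.2514012  0.068     ] [0.56764613 0.15434574 0.068     ] 0.09742672363166605 [0.56339746 0.20287347 0.068     ] stn yaw 5.003567226651409
side pads [0.55691719 0.25255812 0.068     ] [0.56615926 0.15534676 0.068     ]
kw [0.57968184 0.20692282 0.062     ]
kw [0.57727046 0.19250599 0.062     ]
hub yaw rough -11.832609556442689
base [np.float64(0.6130660066991609), np.float64(0.5882556716610955), np.float64(0.5988107716853053)]
spindle top blob z .08 [ 0.51360574 -0.14056312  0.08      ] side [ 0.50973812 -0.14248521  0.075     ]
red/blue end [ 0.52948974 -0.13408254  0.091     ] [ 0.49720874 -0.14408932  0.091     ] 17.222902384226657
```

Request:
move_arm --series '[[[0,0,0,0.04,0,-0.01,1],[0,0,0,0.05,0,-0.013,1],[0,0,0,0.05,0,-0.013,1],[0,0,0,0.05,0,-0.013,1],[0,0,0,0.05,0,-0.013,1],[0,0,0,0.05,0,-0.013,1],[0,0,0,0.05,0,-0.013,1],[0,0,0,0.05,0,-0.013,1]]]'

```text
time: 1.1
ee_pos: [0.5601, 0.2515, 0.2048]
ee_rot: [[0.897, -0.001, 0.442], [-0.442, -0.0, 0.897], [-0.001, -1.0, -0.001]]
force: [0.7, 0.5, 0.3]
grip_width: 0.186
```

Look with the wrist camera for a refined fix.

```bash
cat > shot.py <<'E'
import sys
from station import ctrl, imaging
from h import *
n=sys.argv[1]
s=ctrl.sense();c=imaging.camera("wrist");pickle.dump((s,c),open(n+".pkl","wb"));cv2.imwrite(f"pics/{n}.png",c["img"])
print(s["ee_pos"],s["force"],s["grip_width"],s["time"]);print(c["intrinsics"][0],c["intrinsics"][1])
for col in("blue","red"): print(col,blobs(c["img"],col,30))
E
python3 shot.py w1
```

```text
[0.56008116 0.25149406 0.20484143] [0.65838222 0.46381791 0.30636316] 0.18592060631367277 1.1
[371.64829954   0.         321.21155123] [  0.         371.64829954 241.85203796]
blue [([143.43, 16.06], [133, 5, 22, 23, 398]), ([321.51, 227.98], [308, 215, 28, 27, 581]), ([232.94, 280.61], [221, 269, 25, 24, 471]), ([27.19, 331.54], [12, 317, 32, 32, 561])]
red [([115.83, 273.0], [95, 245, 43, 58, 1001]), ([286.7, 267.44], [278, 262, 16, 11, 114]), ([270.61, 270.19], [267, 265, 8, 11, 72]), ([34.6, 343.42], [28, 336, 16, 15, 40])]
```

View pics/w1.png

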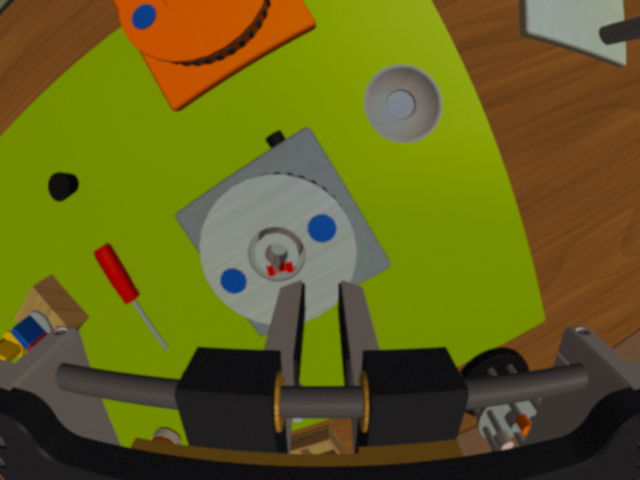

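The wrist picture shows the grey station's pads at (321,228) and (233,281), with the keyway's red marks at (287,267) and (271,270).

```bash
python3 - <<'E'
from h import *
s,c=pickle.load(open("w1.pkl","rb"));T=(s["ee_pos"],s["ee_rot"])
L=atz(c,321.51,227.98,.068,T);R=atz(c,232.94,280.61,.068,T);m=(L+R)/2
print(L,R,m,np.linalg.norm(L-R))
a,b=atz(c,286.7,267.44,.062,T),atz(c,270.61,270.19,.062,T);k=(a+b)/2
print(a,b,k,np.degrees(np.arctan2(*(k-m)[[1,0]])),np.degrees(np.arctan2((a-b)[1],(a-b)[0])))
cv2.imwrite("pics/w1c.png",cv2.resize(c["img"][220:290,230:330],None,fx=8,fy=8,interpolation=2))
print(proj(c,T[0],T))
E
```

```text
[0.55862612 0.25390597 0.068     ] [0.56747785 0.15672575 0.068     ] [0.56305198 0.20531586 0.068     ] 0.09758251646776231
[0.57969428 0.20747079 0.062     ] [0.57551384 0.19252798 0.062     ] [0.57760406 0.19999938 0.062     ] -20.06935810035176 74.37036476100259
[318.54349928 296.85929238]
```

View pics/w1c.png

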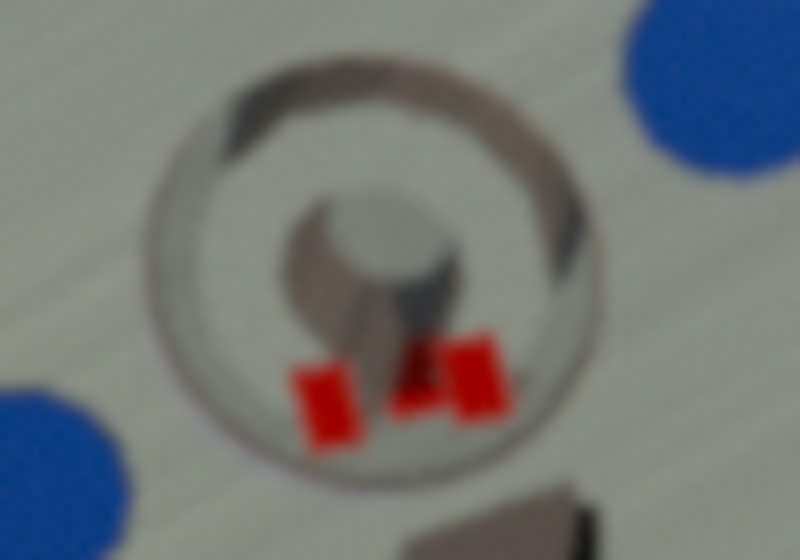

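Request:
move_arm --series '[[[0,0,0,-0.002,0.03,0,1],[0,0,0,0,0.03,0,1],[0,0,0,0,0.03,0,1],[0,0,0,0,0.025,0,1],[0,0,0,0,0.01,0,1],[0,0,0,0,0.005,0,1]]]'

```text
time: 1.9
ee_pos: [0.5573, 0.2537, 0.075]
ee_rot: [[0.897, -0.001, 0.442], [-0.442, -0.0, 0.897], [-0.001, -1.0, -0.0]]
force: [-0.3, -0.4, 0.3]
grip_width: 0.006
```

Request:
move_arm --series '[[[0,0,0,0,0.002,0,1],[0,0,0,0,0.002,0,1],[0,0,0,0,0.002,0,1],[0,0,0,0,0.002,0,1],[0,0,0,0,0.002,0,1]]]'

```text
time: 2.52
ee_pos: [0.5578, 0.2538, 0.0661]
ee_rot: [[0.897, 0.001, 0.442], [-0.442, 0.0, 0.897], [0.0, -1.0, 0.0]]
force: [-1.1, -0.7, 4.7]
grip_width: 0.004
```

Request:
move_arm --series '[[[0,0,0,0,0.002,0,1],[0,0,0,0,0.002,0,1],[0,0,0,0,0.001,0,1],[0,0,0,0,0.001,0,1]]]'

```text
time: 3.02
ee_pos: [0.5579, 0.2538, 0.0611]
ee_rot: [[0.897, 0.0, 0.442], [-0.442, 0.0, 0.897], [0.0, -1.0, 0.0]]
force: [-5.1, -1.5, 15.2]
grip_width: 0.007
```

Request:
move_arm --series '[[[0,0,0,0,0.001,0,1],[0,0,0,0,0,0,1]]]'

```text
time: 3.28
ee_pos: [0.5579, 0.2538, 0.0611]
ee_rot: [[0.897, 0.001, 0.442], [-0.442, -0.0, 0.897], [0.001, -1.0, 0.0]]
force: [-6.7, -1.4, 14.9]
grip_width: 0.005
```

Request:
move_arm --series '[[[0,0,0,0,-0.01,0,1],[0,0,0,0,-0.03,0,1],[0,0,0,0,-0.03,0,-1],[0,0,0,-0.015,-0.01,-0.02,-1],[0,0,0,-0.015,0,-0.025,-1],[0,0,0,0,0,0,-1],[0,0,0,0,0,0,-1]]]'

```text
time: 4.15
ee_pos: [0.5113, 0.2268, 0.1383]
ee_rot: [[0.897, 0.001, 0.442], [-0.442, 0.0, 0.897], [0.0, -1.0, 0.001]]
force: [0.7, -0.2, 0.3]
grip_width: 0.495
```

```bash
python3 shot.py w2
```

```text
[0.5113295  0.22682999 0.13825085] [ 0.69276167 -0.20573914  0.28529424] 0.49498065516744383 4.15
[371.64829954   0.         321.21155123] [  0.         371.64829954 241.85203796]
blue [([154.13, 23.23], [140, 8, 30, 31, 712]), ([379.04, 282.07], [363, 275, 32, 22, 225]), ([276.87, 346.73], [267, 333, 21, 26, 392])]
red [([123.55, 322.85], [101, 294, 46, 62, 1175]), ([335.13, 334.48], [323, 329, 21, 13, 142]), ([316.71, 338.5], [312, 333, 10, 12, 94])]
```

View pics/w2.png

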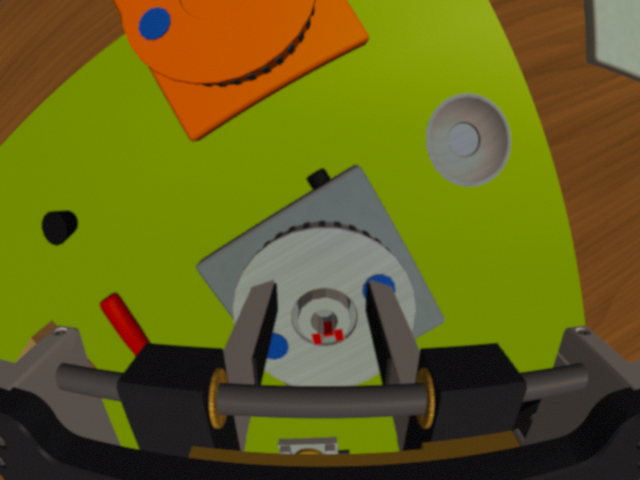

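The hub is at (324,318), low in the picture. I'll shift along tool +x for a near-axis view.

Request:
move_arm --series '[[[0,0,0,0.03,0,0,-1],[0,0,0,0.03,0,0,-1],[0,0,0,0,0,0,-1],[0,0,0,0,0,0,-1]]]'

```text
time: 4.7
ee_pos: [0.5642, 0.2005, 0.1379]
ee_rot: [[0.897, -0.001, 0.442], [-0.442, 0.0, 0.897], [-0.001, -1.0, -0.0]]
force: [-0.3, 0.1, 0.3]
grip_width: 0.969
```

```bash
python3 shot.py w3; python3 -c "
from h import *
s,c=pickle.load(open('w3.pkl','rb'))
cv2.imwrite('pics/w3c.png',cv2.resize(c['img'][180:300,220:420],None,fx=4,fy=4,interpolation=2))"
```

```text
[0.564175   0.20047728 0.13785828] [-0.29833832  0.12972894  0.31625495] 0.9685413353697255 4.7
[371.64829954   0.         321.21155123] [  0.         371.64829954 241.85203796]
blue [([383.01, 213.93], [367, 198, 33, 33, 891]), ([268.94, 280.09], [253, 265, 33, 31, 768]), ([12.5, 343.11], [0, 325, 31, 36, 727])]
red [([115.12, 273.95], [90, 239, 52, 71, 1498]), ([337.0, 266.52], [324, 259, 23, 14, 190]), ([316.74, 270.2], [312, 263, 11, 15, 124])]
```

View pics/w3c.png

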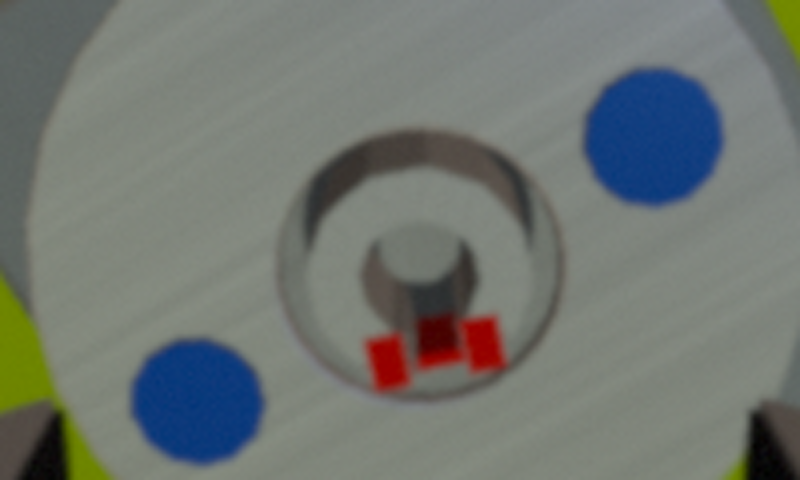

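```bash
python3 - <<'E'
from h import *
s,c=pickle.load(open("w3.pkl","rb"));T=(s["ee_pos"],s["ee_rot"])
L=atz(c,383.01,213.93,.061,T);R=atz(c,268.94,280.09,.061,T);m=(L+R)/2
print(L,R,m,np.linalg.norm(L-R)); print("hub disc",atz(c,325,249.75,.062,T))
a,b=atz(c,341,266,.062,T),atz(c,317,270.5,.062,T);k=(a+b)/2
print(a,b,np.linalg.norm(a-b),k,np.degrees(np.arctan2(*(k-m)[[1,0]])),np.degrees(np.arctan2((a-b)[1],(a-b)[0]))-90, np.linalg.norm(k-m))
# reproject fit of hub model
m2=np.array([*m[:2],.062])
for yaw in(-20,-15,-10):
  y=np.radians(yaw);im=cv2.resize(c['img'][180:300,220:420],None,fx=4,fy=4,interpolation=2)
  for r in(10.5,20.5):
    for t in np.arange(0,6.28,.1):
      q=proj(c,m2+[r*.001*np.cos(t),r*.001*np.sin(t),0],T);cv2.circle(im,tuple(int(round(x)) for x in ((q-[220,180]+.5)*4-.5)),1,(0,255,0),-1)
  for sg in(-5,5):
    for r in np.arange(8,21,.7):
      q=proj(c,m2+.001*np.array([r*np.cos(y)-sg*np.sin(y),r*np.sin(y)+sg*np.cos(y),0]),T);cv2.circle(im,tuple(int(round(x)) for x in ((q-[220,180]+.5)*4-.5)),1,(255,255,0),-1)
  cv2.imwrite(f"pics/fit{-yaw}.png",im)
cat=np.hstack([cv2.imread(f"pics/fit{y}.png")[100:420,270:570] for y in(20,15,10)]);cv2.imwrite("pics/fit.png",cv2.resize(cat,(800,int(800*320/900))))
E
```

```text
[0.55871228 0.25376311 0.061     ] [0.5675309  0.15650244 0.061     ] [0.56312159 0.20513277 0.061     ] 0.09765964377148632
hub disc [0.56421949 0.20500136 0.062     ]
[0.58068237 0.210049   0.062     ] [0.57606824 0.19266284 0.062     ] 0.01798800806848132 [0.5783753  0.20135592 0.062     ] -13.90687012909738 -14.863140866862139 0.0157461265343758
```

View pics/fit.png

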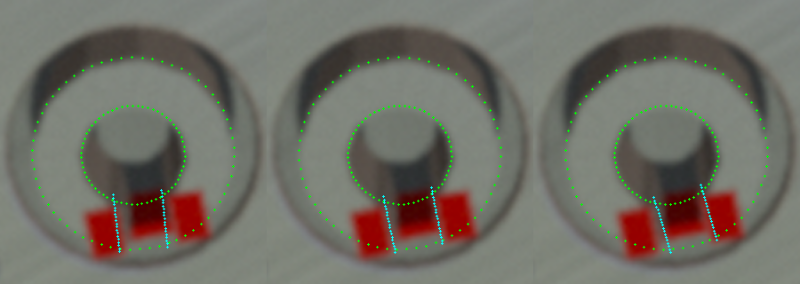

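Request:
move_arm --series '[[[0,0,0,0.01,-0.02,-0.035,-1],[0,0,0,0.015,-0.01,-0.049,-1],[0,0,0,0.016,0,-0.049,-1],[0,0,0,0.016,0,-0.049,-1],[0,0,0,0.016,0,-0.049,-1],[0,0,0,0.016,0,-0.049,-1],[0,0,0,0.015,0,-0.049,-1]]]'

```text
time: 5.62
ee_pos: [0.5118, -0.1415, 0.1686]
ee_rot: [[0.898, 0.0, 0.441], [-0.441, 0.0, 0.898], [0.0, -1.0, 0.0]]
force: [0.1, -0.1, -0.9]
grip_width: 0.996
```

Request:
move_arm --series '[[[0,-10,0,0,0,0,-1],[0,-10,0,0,0,0,-1],[0,-10,0,0,0,0,-1],[0,-10,0,0,0,0,-1],[0,-3,0,0,0,0,-1],[0,0,0,0,0,0,-1],[0,0,0,0,0,0,-1]]]'

```text
time: 6.5
ee_pos: [0.5123, -0.1404, 0.1685]
ee_rot: [[0.958, -0.0, -0.288], [0.288, 0.0, 0.958], [-0.0, -1.0, 0.0]]
force: [-0.9, -0.6, -0.6]
grip_width: 0.999
```

```bash
python3 shot.py w4; python3 -c "
from h import *
s,c=pickle.load(open('w4.pkl','rb'))
cv2.imwrite('pics/w4c.png',cv2.resize(c['img'][180:330,220:420],None,fx=4,fy=4,interpolation=2))"
```

```text
[ 0.51228228 -0.14044788  0.16845967] [-0.90565695 -0.63423855 -0.59017572] 0.9986104391187142 6.5
[371.64829954   0.         321.21155123] [  0.         371.64829954 241.85203796]
blue [([320.43, 246.78], [312, 224, 18, 45, 748])]
red [([180.2, 196.16], [174, 190, 15, 14, 99]), ([459.34, 264.62], [441, 231, 38, 70, 1133]), ([320.96, 273.44], [312, 269, 19, 9, 117])]
```

View pics/w4c.png

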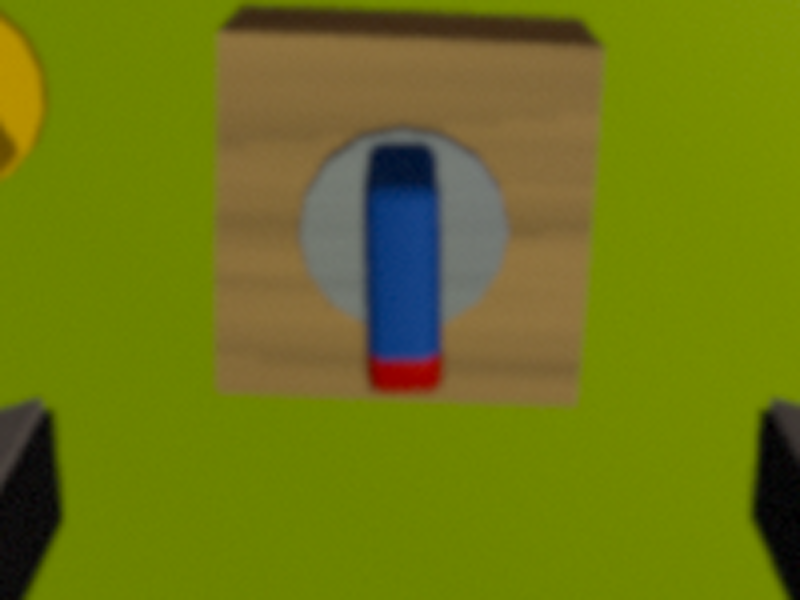

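```bash
python3 - <<'E'
from h import *
s,c=pickle.load(open("w4.pkl","rb"));T=(s["ee_pos"],s["ee_rot"])
f=lambda x,y:atz(c,220+(x+.5)/4-.5,180+(y+.5)/4-.5,.091,T)
a=f(405.5,390);b=f(402.5,187);print(a,b,np.linalg.norm(a-b),(a+b)/2,np.degrees(np.arctan2(*(a-b)[[1,0]])))
print("shoulder disc (z.051)",f(0,0)*0+atz(c,220+404/4,180+228/4,.051,T))
R=T[1];print("tool dx", R.T@((a+b)/2-T[0]), "yaw tool",np.degrees(np.arctan2(R[1,0],R[0,0])))
E
```

```text
[ 0.53217389 -0.13321471  0.091     ] [ 0.49497028 -0.14500627  0.091     ] 0.039027549645954576 [ 0.51357209 -0.13911049  0.091     ] 17.58584711128403
shoulder disc (z.051) [ 0.5133235  -0.13896309  0.051     ]
tool dx [0.00162341 0.07745975 0.00089692] yaw tool 16.763386454615933
```

Request:
move_arm --series '[[[0,-0.8,0,0.001,0.03,0.0005,-1],[0,0,0,0,0.03,0,-1],[0,0,0,0,0.03,0,-1],[0,0,0,0,0.015,0,-1],[0,0,0,0,0.005,0,-1],[0,0,0,0,0,0,-1]]]'

```text
time: 7.3
ee_pos: [0.5138, -0.1405, 0.059]
ee_rot: [[0.953, 0.001, -0.302], [0.302, -0.0, 0.953], [0.001, -1.0, -0.001]]
force: [0.3, -0.0, -0.3]
grip_width: 1.001
```

Request:
move_arm --series '[[[0,0,0,0,0,0,1],[0,0,0,0,0,0,1],[0,0,0,0,0,0,1],[0,0,0,0,0,0,1],[0,0,0,0,0,0,1],[0,0,0,0,0,0,1],[0,0,0,0,0,0,1],[0,0,0,0,0,0,1]]]'

```text
time: 8.3
ee_pos: [0.5133, -0.1402, 0.0584]
ee_rot: [[0.953, -0.0, -0.302], [0.302, 0.0, 0.953], [-0.0, -1.0, 0.0]]
force: [0.3, -0.0, 0.1]
grip_width: 0.189
```

Request:
move_arm --series '[[[0,0,0,0,0,0,1],[0,0,0,0,0,0,1],[0,0,0,0,0,0,1]]]'

```text
time: 8.68
ee_pos: [0.5133, -0.1403, 0.0584]
ee_rot: [[0.953, 0.0, -0.302], [0.302, -0.0, 0.953], [-0.0, -1.0, -0.0]]
force: [1.0, -0.8, 0.2]
grip_width: 0.146
```

Request:
move_arm --series '[[[0,0,0,0,-0.005,0,1],[0,0,0,0,-0.015,0,1],[0,0,0,0,-0.025,0,1],[0,0,0,0,-0.03,0,1],[0,0,0,0,-0.025,0,1],[0,0,0,0,0,0,1],[0,0,0,0,0,0,1]]]'

```text
time: 9.55
ee_pos: [0.5127, -0.14, 0.1579]
ee_rot: [[0.953, -0.001, -0.302], [0.302, 0.0, 0.953], [-0.001, -1.0, 0.001]]
force: [0.3, 0.9, -2.1]
grip_width: 0.146
```

```bash
python3 shot.py w5; python3 -c "
from h import *
s,c=pickle.load(open('w5.pkl','rb'))
cv2.imwrite('pics/w5c.png',cv2.resize(c['img'][200:350,220:420],None,fx=4,fy=4,interpolation=2))"
```

```text
[ 0.5126501  -0.13995338  0.15786618] [ 0.32258847  0.85730448 -2.12875095] 0.1457236916474328 9.55
[371.64829954   0.         321.21155123] [  0.         371.64829954 241.85203796]
blue [([322.0, 316.14], [307, 261, 31, 90, 1996])]
red [([175.15, 196.21], [168, 190, 17, 15, 112]), ([461.33, 270.06], [440, 235, 42, 72, 1239]), ([321.48, 355.99], [308, 350, 29, 11, 222])]
```

View pics/w5c.png

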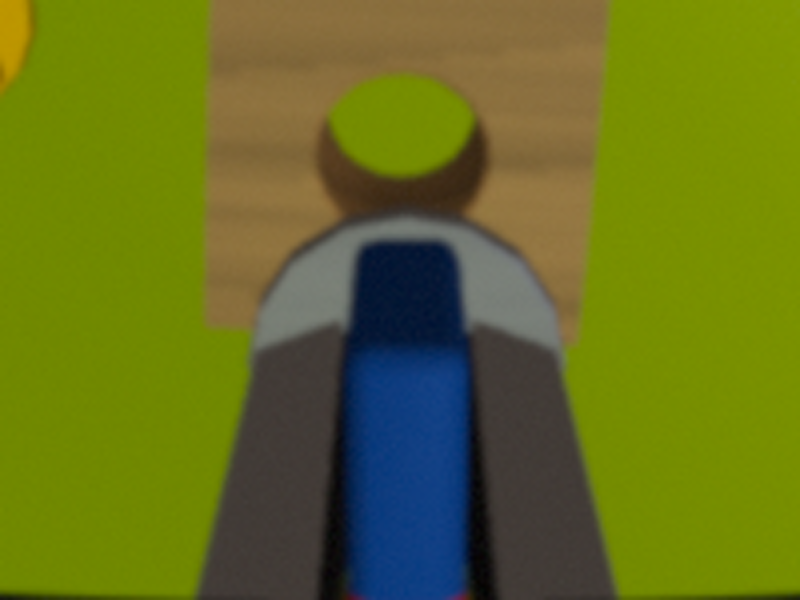

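```bash
python3 - <<'E'
from h import *
s,c=pickle.load(open("w5.pkl","rb"));T=(np.zeros(3),np.eye(3))
def aty(u,v,y):
    o,d=ray(c,u,v,T);return o+d*(y-o[1])/d[1]
P=lambda x,y:(220+(x+.5)/4-.5,200+(y+.5)/4-.5)
print("disc back",aty(*P(408,213),.0074)*1e3+[22,0,0])
print("disc L,R edge",aty(*P(253,345),.0074)*1e3,aty(*P(558,345),.0074)*1e3)
for x,y in((347,347),(470,347)): print("grip back edge",aty(*P(x,y),-.0326)*1e3)
r=[v for v in blobs(c["img"],"red",30)if abs(v[0][0]-321)<5][0];print(r)
x,y,w,h=r[1];print("red end",aty(x,y+h-.5,-.0326)*1e3,aty(x+w,y+h-.5,-.0326)*1e3)
E
```

```text
disc back [0.77810593 7.4        1.58170351]
disc L,R edge [ -2.02324387   7.4        -19.71421097] [-2.07682202  7.4        22.2301403 ]
grip back edge [-19.25829505 -32.6         -4.99867349]
grip back edge [-19.27293062 -32.6          8.26979765]
([321.48, 355.99], [308, 350, 29, 11, 222])Traceback (most recent call last):
  File "<stdin>", line 10, in <module>
ValueError: too many values to unpack (expected 4)
```

Request:
move_arm --series '[[[0,0,0,0.012,-0.01,0.024,1],[0,0,0,0.019,-0.01,0.04,1],[0,0,0,0.02,0,0.042,1],[0,0,0,0.02,0,0.042,1],[0,0,0,0.02,0,0.042,1],[0,0,0,0.02,0,0.042,1],[0,0,0,0.02,0,0.042,1],[0,0,0,0.02,0,0.039,1]]]'

```text
time: 10.6
ee_pos: [0.5616, 0.2051, 0.1764]
ee_rot: [[0.953, -0.003, -0.302], [0.302, -0.001, 0.953], [-0.003, -1.0, 0.0]]
force: [1.3, -0.4, -1.9]
grip_width: 0.149
```

Request:
move_arm --series '[[[0,8,0,0,0,0,1],[0,8,0,0,0,0,1],[0,8,0,0,0,0,1],[0,8,0,0,0,0,1],[0,0.3,0,0,0,0,1],[0,0,0,0,0,0,1],[0,0,0,0,0,0,1]]]'

```text
time: 11.48
ee_pos: [0.5625, 0.2037, 0.1781]
ee_rot: [[0.967, -0.001, 0.253], [-0.253, -0.0, 0.967], [-0.001, -1.0, -0.0]]
force: [1.0, 1.1, -2.2]
grip_width: 0.15
```

```bash
python3 shot.py w6; python3 - <<'E'
from h import *
s,c=pickle.load(open('w6.pkl','rb'));R=s["ee_rot"]
print(R.round(4).tolist(),"yaw",np.degrees(np.arctan2(R[1,0],R[0,0])),"tool d",R.T@(np.array([.5622,.2039,0])-s["ee_pos"]))
cv2.imwrite('pics/w6c.png',cv2.resize(c['img'][180:330,220:420],None,fx=4,fy=4,interpolation=2))
E
```

```text
[0.56254963 0.20365293 0.178054  ] [ 1.04473526  1.06136767 -2.22768354] 0.15013863014225895 11.475
[371.64829954   0.         321.21155123] [  0.         371.64829954 241.85203796]
blue [([377.04, 217.3], [363, 203, 29, 29, 663]), ([267.3, 255.27], [254, 242, 28, 28, 611]), ([322.07, 308.66], [306, 261, 32, 90, 2436])]
red [([123.21, 225.24], [104, 192, 39, 69, 1331]), ([311.36, 250.94], [308, 249, 9, 5, 36]), ([331.76, 250.86], [328, 249, 8, 5, 37]), ([321.26, 355.95], [308, 350, 28, 11, 224])]
[[0.9674, -0.0007, 0.2533], [-0.2533, -0.0001, 0.9674], [-0.0006, -1.0, -0.0003]] yaw -14.672018472797758 tool d [-0.00029241  0.17805416  0.00020467]
```

View pics/w6c.png

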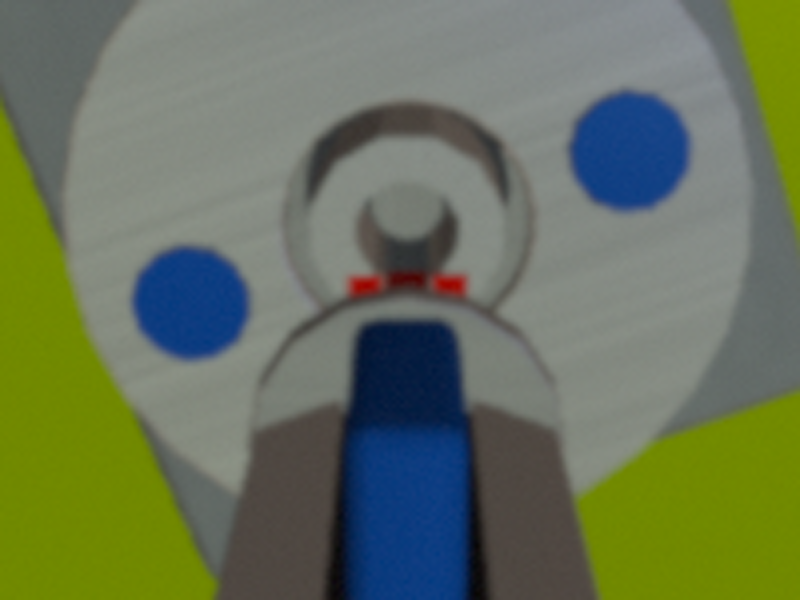

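The picture shows the hub at crop (407,230), keyway marks level on both sides at (365,285) and (450,285), and the spindle axis at x=408, so yaw and lateral alignment look right. Next is the longitudinal offset.

```bash
python3 - <<'E'
from h import *
s,c=pickle.load(open('w6.pkl','rb'));T=(np.zeros(3),np.eye(3));z=s["ee_pos"][2]
def aty(u,v,y):
    o,d=ray(c,u,v,T);return (o+d*(y-o[1])/d[1])*1e3
L,R=aty(377.04,217.3,z-.061),aty(267.3,255.27,z-.061);print(L,R,(L+R)/2,np.linalg.norm(L-R))
P=lambda x,y:(220+(x+.5)/4-.5,180+(y+.5)/4-.5)
print("bore edges",aty(*P(357,228),z-.062),aty(*P(458,228),z-.062))
print("hub disc top",aty(*P(407,134),z-.062)+[20.5,0,0])
print("disc back",aty(*P(407,295),.0074)+[22,0,0], aty(*P(253,425),.0074),aty(*P(560,425),.0074))
print("marks",aty(*P(365,285),z-.062),aty(*P(450,285),z-.062))
E
```

```text
[-16.3823377  117.05400367  47.45568344] [ 16.77172903 117.05400367 -44.40124658] [  0.19469566 117.05400367   1.52721843] 97.65699018668788
bore edges [ 7.88915549e-03  1.16054004e+02 -8.81506612e+00] [-1.36208245e-02  1.16054004e+02  1.20985238e+01]
hub disc top [  0.59880534 116.05400367   1.52009308]
disc back [0.27959918 7.4        1.55708424] [ -2.79617542   7.4        -19.61068036] [-2.84386061  7.4        22.62029765]
marks [ 12.42053475 116.05400367  -7.24810833] [ 12.40200999 116.05400367  10.55701056]
```

Request:
move_arm --series '[[[0,0,0,0,0.02,0,1],[0,0,0,0,0.025,0,1],[0,0,0,0,0.015,0,1],[0,0,0,0,0.005,0,1],[0,0,0,0,0,0,1]]]'

```text
time: 12.15
ee_pos: [0.5629, 0.2038, 0.1136]
ee_rot: [[0.967, 0.0, 0.254], [-0.254, -0.0, 0.967], [0.0, -1.0, 0.0]]
force: [0.0, 0.1, -1.7]
grip_width: 0.148
```

Request:
move_arm --series '[[[0,0,0,0,0.003,0,1],[0,0,0,0,0.003,0,1],[0,0,0,0,0.003,0,1],[0,0,0,0,0.002,0,1],[0,0,0,0,0,0,1]]]'

```text
time: 12.78
ee_pos: [0.5625, 0.2037, 0.1022]
ee_rot: [[0.967, -0.001, 0.254], [-0.254, -0.0, 0.967], [-0.0, -1.0, -0.0]]
force: [0.8, 0.8, -2.2]
grip_width: 0.146
```

The pilot is about 5 mm into the bore with no contact force. Going on to the key height.

Request:
move_arm --series '[[[0,0,0,0,0.003,0,1],[0,0,0,0,0.003,0,1],[0,0,0,0,0.002,0,1],[0,0,0,0,0.002,0,1],[0,0,0,0,0,0,1]]]'

```text
time: 13.4
ee_pos: [0.5626, 0.2037, 0.0922]
ee_rot: [[0.967, -0.0, 0.254], [-0.254, -0.0, 0.967], [-0.0, -1.0, -0.0]]
force: [-0.3, -0.1, -2.3]
grip_width: 0.146
```

The TCP is now 3 mm below where a misaligned key would rest, with no contact force, so the key is in the keyway. I'll keep pushing.

Request:
move_arm --series '[[[0,0,0,0,0.003,0,1],[0,0,0,0,0.003,0,1],[0,0,0,0,0.002,0,1],[0,0,0,0,0.002,0,1],[0,0,0,0,0.002,0,1],[0,0,0,0,0,0,1]]]'

```text
time: 14.15
ee_pos: [0.5627, 0.2037, 0.0807]
ee_rot: [[0.967, -0.0, 0.254], [-0.254, -0.0, 0.967], [-0.0, -1.0, -0.0]]
force: [-1.8, -1.2, 2.9]
grip_width: 0.147
```

Request:
move_arm --series '[[[0,0,0,0,0.002,0,1],[0,0,0,0,0.001,0,1],[0,0,0,0,0.001,0,1],[0,0,0,0,0,0,1]]]'

```text
time: 14.65
ee_pos: [0.5628, 0.2037, 0.0766]
ee_rot: [[0.967, 0.0, 0.254], [-0.254, -0.0, 0.967], [0.0, -1.0, -0.0]]
force: [-2.4, 0.2, 4.5]
grip_width: 0.146
```

Request:
move_arm --series '[[[0,0,0,0,0.001,0,1],[0,0,0,0,0.001,0,1],[0,0,0,0,0,0,1]]]'

```text
time: 15.02
ee_pos: [0.5628, 0.2037, 0.0755]
ee_rot: [[0.967, -0.0, 0.254], [-0.254, -0.0, 0.967], [-0.0, -1.0, -0.0]]
force: [-4.9, -1.9, 9.5]
grip_width: 0.149
```

Request:
move_arm --series '[[[0,0,0,0,0.001,0,1],[0,0,0,0,0,0,1],[0,0,0,0,0,0,1]]]'

```text
time: 15.4
ee_pos: [0.5628, 0.2037, 0.0754]
ee_rot: [[0.967, 0.0, 0.254], [-0.254, -0.0, 0.967], [0.0, -1.0, -0.0]]
force: [-6.0, -1.8, 14.1]
grip_width: 0.147
```

It stopped hard at 0.0754, as predicted, and the force rose well past the spring's 8 N. Now a visual check for slip and for the lid.

```bash
python3 shot.py w7; python3 - <<'E'
from h import *
from station import imaging
s,c=pickle.load(open('w7.pkl','rb'))
a=cv2.resize(c['img'][150:350,200:440],None,fx=2,fy=2,interpolation=2)
d=imaging.camera("side")["img"];e=imaging.camera("top")["img"]
b=cv2.resize(d[150:350,200:440],None,fx=1.3,fy=1.3)
cv2.imwrite('pics/w7c.png',np.hstack([a,np.vstack([b,np.zeros((140,312,3),np.uint8)])]))
cv2.imwrite('pics/top7.png',e)
E
```

```text
[0.56279965 0.20372117 0.07543336] [-5.97808226 -1.79311752 14.13138319] 0.14678214256326458 15.4
[371.64829954   0.         321.21155123] [  0.         371.64829954 241.85203796]
blue [([402.68, 257.4], [382, 237, 43, 42, 1403]), ([322.05, 308.45], [306, 260, 32, 91, 2447]), ([243.96, 309.93], [224, 291, 41, 38, 1189])]
red [([65.76, 256.35], [41, 213, 52, 89, 2097]), ([321.3, 356.29], [307, 350, 30, 12, 266])]
```

View pics/w7c.png

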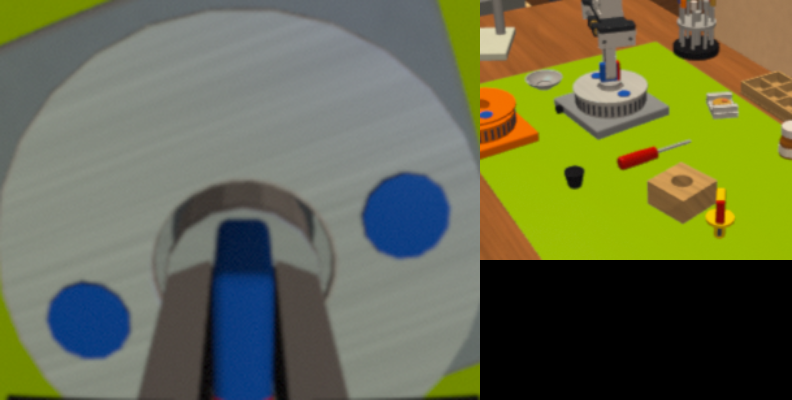

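View pics/top7.png

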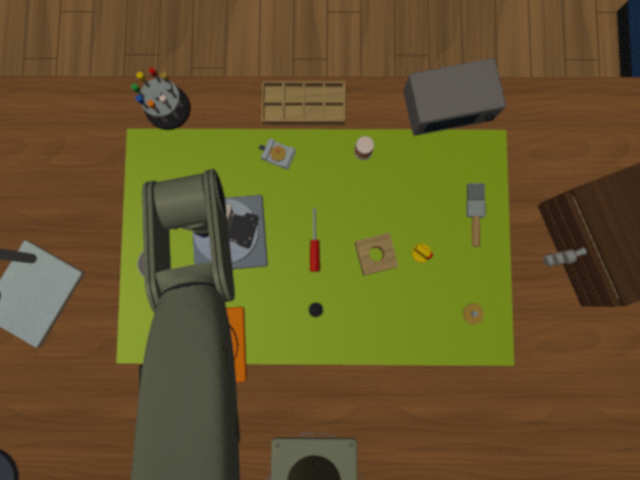

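The grip sits in the wrist picture exactly as before the insertion ((322,308.5) against (322,308.7)), so it has not slipped. The shoulder is on the hub, the lid is flat and the bystanders have not moved.

```bash
python3 -c "
from station import ctrl
s=ctrl.sense();print(s['ee_pos'],s['force'],s['grip_width'],s['time']);print(ctrl.hand_in())"
```

```text
[0.5628067  0.20372057 0.07542281] [-7.00239254 -2.21236516 13.38317615] 0.15045222440660913 15.55
the job is handed in; nothing more can be done
None
```

The job is handed in at about 15.6 s, with the spindle fully home in the hub, still gripped and being pushed down.

- **Lid:** I pressed it on the left thumb pad until it stopped hard at 61 mm with about 15 N. That matches the seated height given for the pad.
- **Spindle:** I took the blue-gripped spindle out of the stand, leaving the yellow look-alike and the orange station alone. I turned it about 32° to line up with the keyway and pushed it in. It passed the height where a misaligned key would rest without any contact force.
- **Holding it home:** The push stopped hard at TCP z = 75.4 mm, the height predicted for the shoulder on the hub. The wrist force read about 13–14 N upward, more than the spring's 8 N.
- **Last checks:** The grip had not slipped in the wrist picture, and the bystanders that showed in the last pictures looked unmoved. The arm hid part of the station in the final top view.
- **Disagreement:** The wrist camera placed things about 1.5–2 mm off the top camera. I corrected this by lining up the spindle with the hub in the same wrist picture. A sideways force of about 6–7 N remained at the end, probably from the arm pressing slightly off vertical. I left it as it was.

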